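Push the row of culture jars home against the reader's window and start it

TASK

Push the row of four culture jars along the track as one train, pushing only on the last jar (the one farthest from the reader), until the first jar is fully home against the reader's window and all four touch. Then press the button on top of the reader all the way down and let it go. Do not lift or tip any jar, and leave the bottle, the tomato and the dish where they are; finish clear of everything.

Things in the scene. Friction and masses are not known exactly. Their poses are not given: they have to be found in the camera images.
- track: Fixed straight channel on the bench, open at its start, reader at its end. Origin: bench level, on the centre line. +x runs along the channel towards the reader (push direction), z up. Dark floor, top 6 mm above the bench, 49 mm wide; aluminium side walls 6 mm thick, tops 18 mm above the bench. It starts at x = -200 mm and ends at the reader's window at x = +180 mm.
- window (a point): Centre of the reader's front face (rigid end stop with a black window) at the level of the channel floor, 6 mm above the bench; axes as the track's. The reader is a white box, 100 mm long beyond this face, 120 mm wide, 75 mm tall, centred on the channel.
- start_top (a point): Centre of the top face of the start button, a black round spring button of 30 mm diameter in a small grey housing on top of the reader, on the channel's centre line and 55 mm beyond the window. Pressed straight down.
- start (a joint): Start button travel in m: 0 released, 0.006 fully down (about 5 N); springs back by itself.
- jar1: Culture jar, first (nearest the reader). Closed clear square jar with a white lid, 46 x 46 mm, 60 mm tall, about 90 g, loose, standing in the channel. Origin: centre of its underside; x along the channel towards the reader, z up. The four stand in a touching row, 50 to 110 mm short of the window at the start.
- jar2: Culture jar, second. Closed clear square jar with a white lid, 46 x 46 mm, 60 mm tall, about 90 g, loose, standing in the channel. Origin: centre of its underside; x along the channel towards the reader, z up. The four stand in a touching row, 50 to 110 mm short of the window at the start.
- jar3: Culture jar, third. Closed clear square jar with a white lid, 46 x 46 mm, 60 mm tall, about 90 g, loose, standing in the channel. Origin: centre of its underside; x along the channel towards the reader, z up. The four stand in a touching row, 50 to 110 mm short of the window at the start.
- jar4: Culture jar, last (farthest from the reader); the one to push, on its rear face, 23 mm behind its centre. Closed clear square jar with a white lid, 46 x 46 mm, 60 mm tall, about 90 g, loose, standing in the channel. Origin: centre of its underside; x along the channel towards the reader, z up. The four stand in a touching row, 50 to 110 mm short of the window at the start.
- reagent: Bystander: amber bottle, 52 mm diameter, 90 mm tall, loose on the bench. Origin: centre of its underside.
- tomato: Bystander: red tomato, 68 mm diameter, 53 mm tall, loose on the bench. Origin: centre of its underside.
- dish: Bystander: closed clear dish with green medium, 92 mm diameter, 14 mm tall, loose on the bench. Origin: centre of its underside.

How it is judged (in metres and radians):
On the way, in this order (a step that is already met when the one before it is completed fails the run):
1. all four jars are home: first against the window, the others close behind it (x of jar1 in the frame of track above 0.154 m and x of jar2 in the frame of track above 0.107 m and x of jar3 in the frame of track above 0.06 m and x of jar4 in the frame of track above 0.013 m), for 0.2 s.
2. then the start button is pressed all the way down (value of joint start above 0.0045 m), for 0.04 s.
At the end, for the whole second after the job is handed in: The first jar's front face is within 3 mm of the window and each further jar within 3 mm plus 1 mm per jar ahead of it of its closed-up place; all jars stand upright (within 0.1 rad) on the channel floor, centred within 6 mm and at rest; the button is back up (all of step 1 and y of jar1 in the frame of track between -0.006 and 0.006 m and z of each of jar1, jar2, jar3, jar4 in the frame of track below 0.01 m and angle between each of jar1, jar2, jar3, jar4's own z axis and vertical below 0.1 rad and linear speed of each of jar1, jar2, jar3, jar4 below 0.02 m/s and y of jar2 in the frame of track between -0.006 and 0.006 m and y of jar3 in the frame of track between -0.006 and 0.006 m and y of jar4 in the frame of track between -0.006 and 0.006 m and value of joint start below 0.002 m); the robot touches nothing.
It fails at once if a jar is lifted (its underside more than 10 mm above the channel floor) (z of any of jar1, jar2, jar3, jar4 in the frame of track above 0.016 m).
It fails at once if a jar is tipped (more than 0.35 rad) (angle between any of jar1, jar2, jar3, jar4's own z axis and vertical above 0.35 rad).
It fails at once if the robot pushes on one of the first three jars instead of the last (contact force between any of the arm, the fingers and jar1 above 1 N or contact force between any of the arm, the fingers and jar2 above 1 N or contact force between any of the arm, the fingers and jar3 above 1 N).
It fails at once if a bystander (bottle, tomato or dish) is moved by more than 20 mm (distance of any of reagent, tomato, dish from where it was at the start of the episode above 0.02 m).
It also fails if it takes over 42 s, if anything falls off the work surface, if the arm or the gripper's body presses on something with over 40 N, if the wrist force passes 120 N, or if a joint passes its speed limit or range.

ROBOT

A 6-joint arm with a two-finger parallel gripper is mounted at the origin on the work surface. World frame = base frame: x ahead of the robot, y to its left, z up, the work surface at z = 0. Lengths are in m, angles in degrees, forces in N, time in s.
With the tool pointing down it reaches from about 0.275 to 0.75 m from the base axis. Payload 10.2 kg.
Tool frame: the origin (TCP) lies midway between the tips of the shut fingers; the grasp point (between the pads) lies 19 mm behind it (robot.tcp_to_grasp is the distance from the TCP to the grasp point, in m); z points along the fingers, y is the line along which they close (so a half turn about z gives the same grasp; the last joint's range is limited). The gripper opens to 88 mm and grips with 3 to 60 N. Pads are 18 mm wide; open, the fingers measure 123 mm over their backs; the gripper's body (75 mm by 187 mm) begins 45 mm behind the grasp point.
Start: joints at [57.158, 17.928, 85.812, -0, 76.261, -12.8], TCP at [0.18, 0.493, 0.206] pointing down, gripper open.
Joint ranges: [-168.41, 168.41], [-55.51, 124.54], [10.69, 146.95], [-70.63, 250.63], [1, 178], [-165.06, 165.06]. Speed limits (degrees/s): [136.94, 136.94, 172.46, 180, 180, 180].

INTERFACE

Orientations are given as a 3x3 rotation matrix whose columns are the frame's x, y, z axes.
In Python, from station import robot gives the robot as it stands.
- The arm moves only by the shell command python3 -m crank 'ROWS' [FORCE]. ROWS is JSON, a list of rows, each a list of 3 entries, a list of its own where there are three numbers: the turn, a rotation vector about the tool's x, y, z in degrees, then the shift along the tool's x, y, z in mm, then the finger opening in mm, from 0 to 88.1. A call has exactly 10 rows; each row is the pose to reach, as a shift and turn from the pose commanded when the call began, along the tool's axes at that moment; what a row does not reach only later rows make up. A row lasts 1/10 s, in which the tool goes at most 50 mm and 8.59 degrees, less where a joint would pass 70% of its speed; a pose out of reach is approached as far as the arm can. A call with a gripper value outside its range is refused whole. The fingers move at their own pace and stop on an object; FORCE is the grip in N (left out, the last holds). Time passes only in rows, so rows that repeat a pose let the fingers close, or fill a call up. It gives the time, the measured TCP pose, the force and the opening at its end, in the units of the state.
- robot.observe(): the state, without advancing time (a new reading comes with each control period).
- robot.snapshot(name): name is "side" or "top" or "wrist"; returns the picture (384x512x3 uint8, red, green, blue); there is no depth.
- robot.camera_params(name): a dict with "K" (3x3 intrinsics, pixels), "pose" (4x4, takes a point from camera to world coordinates); the wrist camera has in their place "tool_from_camera" (4x4, takes a point from camera to tool coordinates, whose origin is the TCP and whose axes are the flange's). Camera axes: x right, y down, z forward; pixel columns grow to the right and rows downward; lengths in m; the calibration is good to about 2 mm. The wrist camera is an equidistant fisheye: a pixel r from the principal point sees the ray r / f radians off the axis. A picture is of the moment at which its call begins: read the wrist's pose just before it. camera_params takes no time and is no camera call.
- robot.finish_job(): hands the job in, once; it reports no verdict.
Trained networks look in the newest picture that a camera, given by its name, has taken for a name from the list of things; names that differ only in an ending like _2 or _b are one class to them, and where a whole thing is asked for, a point or a joint stands for the part that bears it (a point fixed in the world has none). Each returns a list of dicts, best first, with "conf" (0 to 1); they miss things now and then, are a little off and sometimes report something else, mostly with a low value. They report only what shows in the picture. A call takes as long as a camera call.
- robot.search_frame(camera, thing): "centre" ([x, y, z] in m, in world coordinates, good to about 4 mm: the middle of the surface that is visible of it).
The state is a dict: "time": time; "joint_pos": joint angles; "dq": joint speeds; "effort": joint torques, N m; "tool_pos": TCP position; "eef_rot": TCP orientation; "contact_force": force on the tool from outside, world axes, zero at the start; "moment": the same for the moment, N m; "opening": finger opening in m.
Only numpy, scipy, OpenCV 4.12 (cv2) and the standard library are available. Lean on these libraries where they do the work, as an engineer would, in place of code of your own. Each camera call takes 0.05 s, during which the arm holds its last target. There are 200 camera calls.

## Working session

There is one attempt and no reset: what is moved stays moved. The work goes in short steps, Python scripts to look and compute and a shell command to move; the robot and the scene stay as the last step left them, time stands still between calls to the robot, and variables do not carry over. Pictures are saved under pics/ and viewed, on a budget of 10 in all, crops included, one or two more only if the job needs it, and the job is handed in when it is done.

```bash
mkdir -p pics; ls; python3 - <<'E'
from station import robot
import cv2,numpy as np
o=robot.observe(); print(o['time'],o['tool_pos'],np.round(o['eef_rot'],3).tolist(),o['opening'])
ims=[]
for c in ['side','top']:
    im=robot.snapshot(c); cv2.imwrite(f'pics/{c}0.png',im[:,:,::-1])
    p=robot.camera_params(c); print(c,np.round(p['K'],1).tolist(),np.round(p['pose'],3).tolist())
    for t in ['track','window','start_top','jar1','jar4','reagent','tomato','dish']:
        try: print(c,t,[(np.round(d['centre'],3).tolist(),round(d['conf'],2)) for d in robot.search_frame(c,t)][:5])
        except Exception as e: print(c,t,e)
E
```

```text
pics
0.0 [0.17979209 0.49296408 0.20577878] [[-0.939, 0.343, -0.001], [0.343, 0.939, -0.001], [0.0, -0.001, -1.0]] 0.08808864758118778
side [[435.6, 0.0, 257.4], [0.0, 435.6, 184.7], [0.0, 0.0, 1.0]] [[0.867, -0.303, 0.395, 0.288], [-0.498, -0.56, 0.663, -0.558], [0.02, -0.771, -0.636, 0.607], [0.0, 0.0, 0.0, 1.0]]
side track [([0.573, -0.213, 0.06], 0.66)]
side window [([0.564, -0.208, 0.054], 0.85), ([0.568, -0.08, 0.057], 0.46)]
side start_top [([0.594, -0.216, 0.094], 0.59)]
side jar1 [([0.57, -0.078, 0.058], 0.91), ([0.541, 0.073, 0.069], 0.91), ([0.551, -0.02, 0.063], 0.64), ([0.551, 0.026, 0.067], 0.63)]
side jar4 [([0.57, -0.078, 0.058], 0.91), ([0.541, 0.073, 0.069], 0.91), ([0.551, -0.02, 0.063], 0.64), ([0.551, 0.026, 0.067], 0.63)]
side reagent [([0.658, 0.166, 0.05], 0.82)]
side tomato [([0.669, -0.023, 0.048], 0.86)]
side dish [([0.73, -0.122, 0.015], 0.94), ([0.596, -0.217, 0.1], 0.57)]
top [[405.7, 0.0, 253.6], [0.0, 405.7, 188.8], [0.0, 0.0, 1.0]] [[0.01, -0.985, 0.171, 0.458], [-0.999, -0.016, -0.032, 0.031], [0.034, -0.171, -0.985, 0.989], [0.0, 0.0, 0.0, 1.0]]
top track [([0.567, -0.149, 0.017], 0.91)]
top window [([0.567, -0.153, 0.021], 0.67), ([0.558, 0.076, 0.068], 0.49)]
top start_top [([0.594, -0.214, 0.1], 0.45)]
top jar1 [([0.561, 0.029, 0.065], 0.76), ([0.568, -0.019, 0.067], 0.75), ([0.574, -0.062, 0.07], 0.67)]
top jar4 [([0.561, 0.029, 0.065], 0.76), ([0.568, -0.019, 0.067], 0.75), ([0.574, -0.062, 0.07], 0.67)]
top reagent [([0.657, 0.178, 0.06], 0.64)]
top tomato [([0.677, -0.005, 0.05], 0.6)]
top dish [([0.727, -0.113, 0.014], 0.76)]
```

View pics/top0.png

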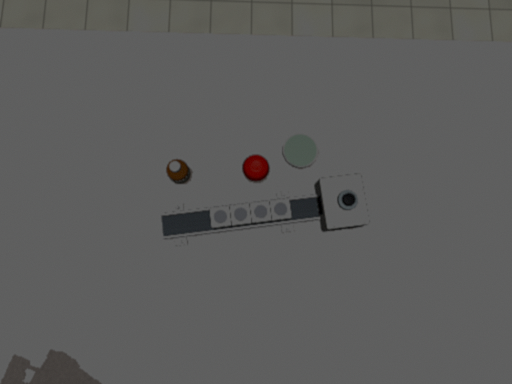

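View pics/side0.png

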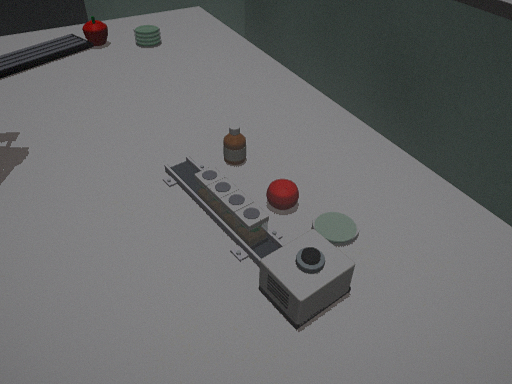

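The top view shows the jar lids at about (220,216), (240,214), (261,212) and (280,209), the track start near x=162, and the button at (348,199). The side view agrees: the bystanders are on the far (+x) side of the track. Next I'll refine the positions on an enlarged crop.

```bash
cat > h.py <<'E'
import numpy as np,cv2
from station import robot
def bp(c,uv,z):
    p=robot.camera_params(c);T=np.array(p['pose']);d=T[:3,:3]@np.linalg.inv(p['K'])@[uv[0],uv[1],1]
    return T[:3,3]+d*(z-T[2,3])/d[2]
def pr(c,X):
    p=robot.camera_params(c);T=np.array(p['pose']);q=np.array(p['K'])@(T[:3,:3].T@(np.array(X)-T[:3,3]));return q[:2]/q[2]
E
python3 - <<'E'
from h import *
im=cv2.imread('pics/top0.png')
for n,uv,z in [('j4',(220,216),.066),('j3',(240,214),.066),('j2',(261,212),.066),('j1',(280,209),.066),('st a',(162,213),.006),('st b',(163,236),.006),('en a',(319,197),.006),('en b',(320,219),.006),('btn',(348,199),.095)]: print(n,np.round(bp('top',uv,z),4))
c=cv2.resize(im[165:250,150:380],None,fx=3.45,fy=3.45,interpolation=cv2.INTER_CUBIC); c=np.clip(c.astype(float)*1.8,0,255).astype(np.uint8)
cv2.imwrite('pics/crop.png',c)
E
```

```text
j4 [0.5545 0.0772 0.066 ]
j3 [0.5597 0.0317 0.066 ]
j2 [ 0.565  -0.0163  0.066 ]
j1 [ 0.5725 -0.0599  0.066 ]
st a [0.5662 0.2203 0.006 ]
st b [0.5109 0.2152 0.006 ]
en a [ 0.6111 -0.1623  0.006 ]
en b [ 0.5568 -0.1638  0.006 ]
btn [ 0.5938 -0.2103  0.095 ]
```

View pics/crop.png

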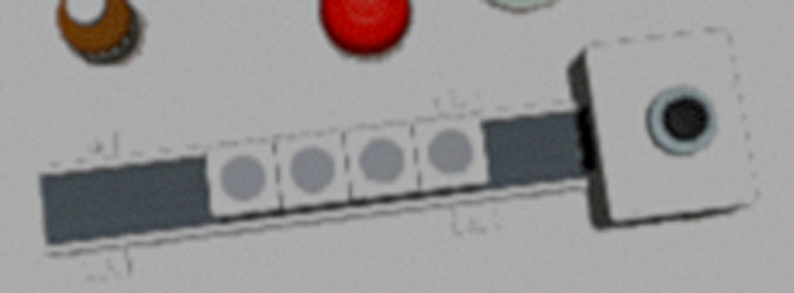

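The crop shows lid centres at (243,178), (312,170), (382,161) and (451,152), the channel start edge at (41,175)-(48,243), the window at about x=582, and the button at (686,119). I'll fit the track axis from these.

```bash
python3 - <<'E'
from h import *
P=lambda u,v,z:bp('top',(u/3.45+150,v/3.45+165),z)
J=[P(*a,.066) for a in [(243,178),(312,170),(382,161),(451,152)]]
S=(P(41,175,.012)+P(48,243,.006))/2; B=P(686,119,.09)
B2=bp('side',(311,256),.09)
A=np.array(J+[S,B])[:,:2]; m=A.mean(0); d=np.linalg.svd(A-m)[2][0]; d*=-np.sign(d[1])
n=np.array([-d[1],d[0]])
print('dir',d,'ang',np.degrees(np.arctan2(d[1],d[0])),'res',(A-m)@n*1000,'along',(A-m)@d*1000)
print(np.round(J,4).tolist(),S,B,B2)
for a in [(175,163)]: pass
# side lids check
for uv in [(209,175),(223,187),(236,200),(251,213)]: print('side lid',bp('side',uv,.066))
o=robot.observe(); R=np.array(o['eef_rot']); 
yt=R[:,1]; print('tool y ang',np.degrees(np.arctan2(yt[1],yt[0])),'x ang',np.degrees(np.arctan2(R[1,0],R[0,0])))
E
```

```text
dir [ 0.13404009 -0.99097591] ang -82.29688365992632 res [-0.48276481 -0.69517931 -0.32673972  0.12381717  0.8280359   0.55283077] along [ -71.50375015  -25.6699845    21.15282838   67.5771321  -212.52675945
  220.97053363]
[[0.5532, 0.0762, 0.066], [0.5591, 0.0307, 0.066], [0.5658, -0.0156, 0.066], [0.5724, -0.0616, 0.066]] [0.53559111 0.21608199 0.009     ] [ 0.5934244  -0.21354027  0.09      ] [ 0.59554673 -0.21086888  0.09      ]
side lid [0.55391651 0.07853146 0.066     ]
side lid [0.56183587 0.03161425 0.066     ]
side lid [ 0.56630293 -0.01399425  0.066     ]
side lid [ 0.57365613 -0.05835984  0.066     ]
tool y ang 69.95890466589245 x ang 159.95890465555237
```

The fit is consistent: residuals are under 1 mm and start-to-button measures 433.5 mm against the nominal 435. The gap to the window is about 76 mm. I'll close the fingers, line tool y up with the track and move to above the point behind jar 4.

```bash
python3 -m crank '[[[0,0,-3],[-20,-9,0],0],[[0,0,-6],[-60,-27,0],0],[[0,0,-9],[-105,-47,0],0],[[0,0,-12],[-150,-67,0],0],[[0,0,-15],[-195,-87,0],0],[[0,0,-18],[-240,-107,0],0],[[0,0,-21],[-285,-127,0],0],[[0,0,-24],[-330,-147,0],0],[[0,0,-26],[-370,-165,0],0],[[0,0,-27.7],[-400,-178,0],0]]' 20
cat > g.py <<'E'
from h import *
m=np.array([.5633,.0054]);d=np.array([.13404,-.99098])
def go(along,z,lat=0,o=None):
    o=o or robot.observe();R=np.array(o['eef_rot']);p=np.array(o['tool_pos'])
    t=np.append(m+d*along/1000+lat/1000*np.array([-d[1],d[0]]),z)
    q=p[:2]-m
    print('t',round(o['time'],2),'along %.1f lat %.1f z %.4f'%(q@d*1e3,q@np.array([-d[1],d[0]])*1e3,p[2]),'yaw y',round(np.degrees(np.arctan2(R[1,1],R[0,1])),2),'F',np.round(o['contact_force'],1),'open',round(o['opening'],4))
    print('shift mm',np.round(R.T@(t-p)*1e3,1), 'downness',np.round(R[:,2],3))
E
python3 -c "
from g import *
go(-135,.1)"
```

```text
time: 1.9
tool_pos: [0.4963, 0.1867, 0.2063]
eef_rot: [[-0.991, -0.133, 0.0], [-0.133, 0.991, -0.0], [-0.0, -0.0, -1.0]]
contact_force: [-0.4, 1.0, 0.4]
opening: 0.0104
t 1.9 along -188.7 lat -42.1 z 0.2063 yaw y 97.64 F [-0.4  1.   0.4] open 0.0104
shift mm [-42.1 -53.6 106.3] downness [ 0. -0. -1.]
```

```bash
python3 -m crank '[[[0,0,0],[-10,-13,20],0],[[0,0,0],[-25,-32,45],0],[[0,0,0],[-38,-48,75],0],[[0,0,0],[-42,-54,100],0],[[0,0,0],[-42,-54,120],0],[[0,0,0],[-42,-54,140],0],[[0,0,0],[-42,-54,158],0],[[0,0,0],[-42,-54,172],0],[[0,0,0],[-42,-54,178],0],[[0,0,0],[-42,-54,180],0]]'
python3 - <<'E'
from g import *
go(-112,.026)
im=robot.snapshot('side'); cv2.imwrite('pics/s1.png',cv2.resize(im[120:300,130:370,::-1],None,fx=3,fy=3))
E
```

```text
time: 2.9
tool_pos: [0.5435, 0.141, 0.0261]
eef_rot: [[-0.991, -0.133, -0.0], [-0.133, 0.991, -0.0], [0.0, -0.0, -1.0]]
contact_force: [0.1, -0.4, 0.3]
opening: 0.0004
t 2.9 along -137.0 lat -1.5 z 0.0261 yaw y 97.66 F [ 0.1 -0.4  0.3] open 0.0004
shift mm [ -1.5 -25.    0.1] downness [-0. -0. -1.]
```

View pics/s1.png

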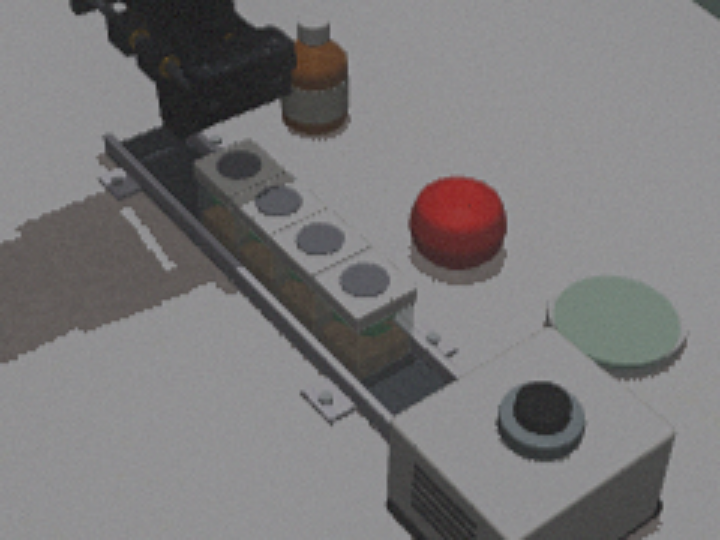

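The picture shows the fingertips between the walls behind jar 4, with the lid centres at about (240,163) to (365,280) and the button standing proud of its ring at (542,408). I'll check the gripper body's outline by projecting it, and push slowly first.

```bash
python3 - <<'E'
from g import *
n=np.array([-d[1],d[0]])
W=lambda a,l,z:np.append(m+d*a/1e3+n*l/1e3,z)
C=lambda X:np.round((pr('side',X)-[130,120])*3)
print('tip',C(W(-137,-1.5,.026)))
for da,dl in [(93,37),(93,-37),(37,93),(37,-93),(-93,37)]: print(da,dl,C(W(-137+da,-1.5+dl,.09)))
print('finger lead',C(W(-137+17.5,-10,.026)),C(W(-137+17.5,8,.09)))
E
python3 -m crank '[[[0,0,0],[-1.5,-2,0],0],[[0,0,0],[-1.5,-5,0],0],[[0,0,0],[-1.5,-8,0],0],[[0,0,0],[-1.5,-11,0],0],[[0,0,0],[-1.5,-14,0],0],[[0,0,0],[-1.5,-17,0],0],[[0,0,0],[-1.5,-20,0],0],[[0,0,0],[-1.5,-23,0],0],[[0,0,0],[-1.5,-25,0],0],[[0,0,0],[-1.5,-26,0],0]]'
python3 -c "
from g import *
go(-35,.026)"
```

```text
tip [189. 166.]
93 37 [305. 139.]
93 -37 [208. 181.]
37 93 [325.  72.]
37 -93 [ 85. 169.]
-93 37 [161.  17.]
finger lead [192. 183.] [208.  99.]
time: 3.95
tool_pos: [0.5485, 0.1152, 0.0263]
eef_rot: [[-0.991, -0.133, -0.0], [-0.133, 0.991, 0.0], [0.0, 0.0, -1.0]]
contact_force: [0.1, -0.0, -0.7]
opening: 0.0005
t 3.95 along -110.8 lat 0.1 z 0.0263 yaw y 97.65 F [ 0.1 -0.  -0.7] open 0.0005
shift mm [  0.  -75.8   0.3] downness [-0.  0. -1.]
```

```bash
python3 -m crank '[[[0,0,0],[0,-3,0],0],[[0,0,0],[0,-6,0],0],[[0,0,0],[0,-10,0],0],[[0,0,0],[0,-14,0],0],[[0,0,0],[0,-18,0],0],[[0,0,0],[0,-22,0],0],[[0,0,0],[0,-26,0],0],[[0,0,0],[0,-29,0],0],[[0,0,0],[0,-32,0],0],[[0,0,0],[0,-35,0],0]]'
python3 - <<'E'
from g import *
go(-35,.026)
im=robot.snapshot('side'); cv2.imwrite('pics/s2.png',cv2.resize(im[120:300,130:370,::-1],None,fx=3,fy=3))
E
```

```text
time: 4.95
tool_pos: [0.5532, 0.0805, 0.0263]
eef_rot: [[-0.991, -0.133, 0.0], [-0.133, 0.991, 0.0], [-0.0, 0.0, -1.0]]
contact_force: [-0.2, 3.4, 1.6]
opening: 0.0007
t 4.95 along -75.8 lat 0.0 z 0.0263 yaw y 97.66 F [-0.2  3.4  1.6] open 0.0007
shift mm [  0.  -40.8   0.3] downness [ 0.  0. -1.]
```

View pics/s2.png

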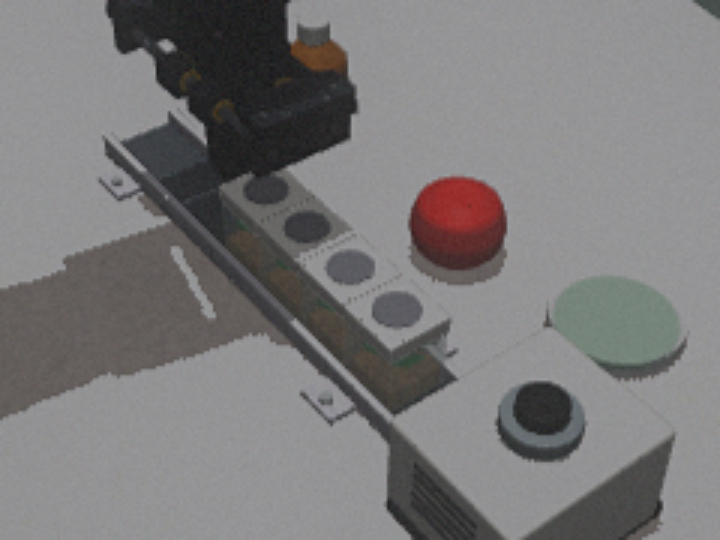

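The train moved as one, with jar 1's lid now at (397,309), the jars upright and in contact, and a push force of 3.4 N. I'll push another 34 mm and then creep.

```bash
python3 -m crank '[[[0,0,0],[0,-4,0],0],[[0,0,0],[0,-8,0],0],[[0,0,0],[0,-12,0],0],[[0,0,0],[0,-16,0],0],[[0,0,0],[0,-20,0],0],[[0,0,0],[0,-24,0],0],[[0,0,0],[0,-28,0],0],[[0,0,0],[0,-31,0],0],[[0,0,0],[0,-33,0],0],[[0,0,0],[0,-34,0],0]]'
python3 -m crank '[[[0,0,0],[0,-0.5,0],0],[[0,0,0],[0,-1,0],0],[[0,0,0],[0,-1.5,0],0],[[0,0,0],[0,-2,0],0],[[0,0,0],[0,-2.5,0],0],[[0,0,0],[0,-3,0],0],[[0,0,0],[0,-3.5,0],0],[[0,0,0],[0,-4,0],0],[[0,0,0],[0,-4.5,0],0],[[0,0,0],[0,-5,0],0]]'
python3 -c "
from g import *
go(-35,.026)"
```

```text
time: 6.0
tool_pos: [0.5577, 0.0469, 0.0263]
eef_rot: [[-0.991, -0.133, -0.0], [-0.133, 0.991, 0.0], [0.0, 0.0, -1.0]]
contact_force: [-0.4, 4.2, 2.3]
opening: 0.0005
time: 7.0
tool_pos: [0.5584, 0.042, 0.0263]
eef_rot: [[-0.991, -0.133, 0.0], [-0.133, 0.991, -0.0], [0.0, -0.0, -1.0]]
contact_force: [-0.2, 3.9, 2.4]
opening: 0.0005
t 7.0 along -36.9 lat 0.0 z 0.0263 yaw y 97.66 F [-0.2  3.9  2.4] open 0.0005
shift mm [ 0.  -1.9  0.3] downness [ 0. -0. -1.]
```

```bash
python3 -m crank '[[[0,0,0],[0,-0.4,0],0],[[0,0,0],[0,-0.8,0],0],[[0,0,0],[0,-1.2,0],0],[[0,0,0],[0,-1.6,0],0],[[0,0,0],[0,-2,0],0],[[0,0,0],[0,-2.3,0],0],[[0,0,0],[0,-2.6,0],0],[[0,0,0],[0,-2.8,0],0],[[0,0,0],[0,-3,0],0],[[0,0,0],[0,-3,0],0]]'
python3 - <<'E'
from g import *
go(-35,.026)
im=robot.snapshot('side'); cv2.imwrite('pics/s3.png',cv2.resize(im[160:280,180:340,::-1],None,fx=5,fy=5,interpolation=cv2.INTER_CUBIC))
E
```

```text
time: 8.0
tool_pos: [0.5587, 0.0391, 0.0263]
eef_rot: [[-0.991, -0.133, -0.0], [-0.133, 0.991, -0.0], [0.0, -0.0, -1.0]]
contact_force: [-0.9, 3.9, 2.1]
opening: 0.0003
t 8.0 along -34.0 lat -0.0 z 0.0263 yaw y 97.66 F [-0.9  3.9  2.1] open 0.0003
shift mm [-0.   1.   0.3] downness [-0. -0. -1.]
```

View pics/s3.png

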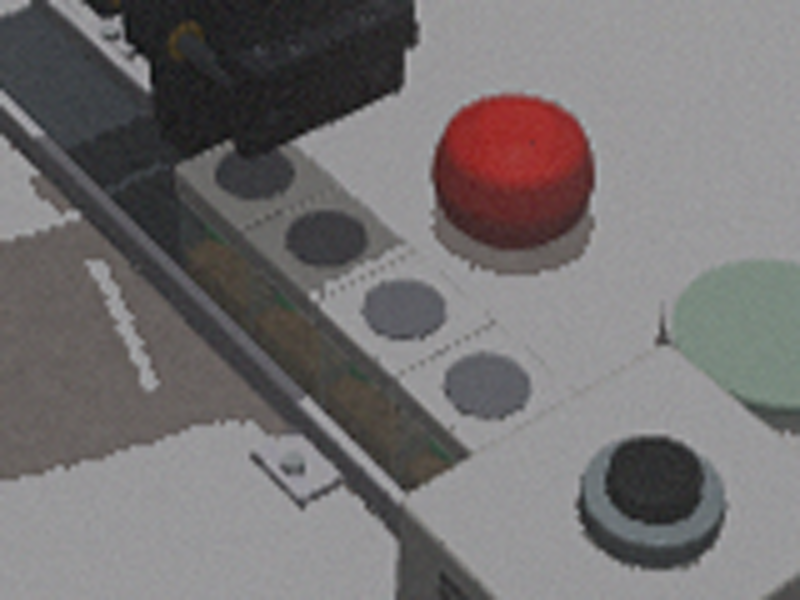

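Jar 1's lid at (487,386) is right at the reader edge, but the force hasn't risen yet, so I'll keep creeping.

```bash
python3 -m crank '[[[0,0,0],[0,-0.4,0],0],[[0,0,0],[0,-0.8,0],0],[[0,0,0],[0,-1.2,0],0],[[0,0,0],[0,-1.5,0],0],[[0,0,0],[0,-1.8,0],0],[[0,0,0],[0,-2,0],0],[[0,0,0],[0,-2.2,0],0],[[0,0,0],[0,-2.4,0],0],[[0,0,0],[0,-2.5,0],0],[[0,0,0],[0,-2.5,0],0]]'
python3 - <<'E'
from g import *
go(-35,.026)
n=np.array([-d[1],d[0]])
robot.snapshot('side')
for t in ['jar1','start_top']: print(t,[(round((np.array(q['centre'])[:2]-m)@d*1e3,1),round(q['conf'],2)) for q in robot.search_frame('side',t)])
print('lid',(bp('side',(277.4,237.2),.066)[:2]-m)@d*1e3,'btn',(bp('side',(655/5+180,480/5+160),.092)[:2]-m)@d*1e3)
E
```

```text
time: 9.05
tool_pos: [0.5589, 0.0374, 0.0262]
eef_rot: [[-0.991, -0.133, -0.0], [-0.133, 0.991, 0.001], [0.0, 0.001, -1.0]]
contact_force: [-0.8, 8.6, 2.1]
opening: 0.0003
t 9.05 along -32.3 lat -0.1 z 0.0262 yaw y 97.66 F [-0.8  8.6  2.1] open 0.0003
shift mm [-0.1  2.7  0.2] downness [-0.     0.001 -1.   ]
jar1 [(np.float64(141.8), 0.72), (np.float64(4.4), 0.72), (np.float64(47.5), 0.61), (np.float64(101.3), 0.58)]
start_top [(np.float64(220.0), 0.52)]
lid 139.3648657831801 btn 219.81027915340795
```

The force rises to 8.6 N while the TCP lags, so the train has reached the stop. One more millimetre will confirm it.

```bash
python3 -m crank '[[[0,0,0],[0,-0.3,0],0],[[0,0,0],[0,-0.5,0],0],[[0,0,0],[0,-0.8,0],0],[[0,0,0],[0,-1,0],0],[[0,0,0],[0,-1,0],0],[[0,0,0],[0,-1,0],0],[[0,0,0],[0,-1,0],0],[[0,0,0],[0,-1,0],0],[[0,0,0],[0,-1,0],0],[[0,0,0],[0,-1,0],0]]'
python3 -c "
from g import *
go(-35,.026)"
```

```text
time: 10.2
tool_pos: [0.5589, 0.0373, 0.0262]
eef_rot: [[-0.991, -0.133, -0.001], [-0.133, 0.991, 0.003], [0.0, 0.003, -1.0]]
contact_force: [0.1, 13.6, 2.8]
opening: 0.0002
t 10.2 along -32.2 lat -0.1 z 0.0262 yaw y 97.66 F [ 0.1 13.6  2.8] open 0.0002
shift mm [-0.1  2.8  0.2] downness [-0.001  0.003 -1.   ]
```

Hard stop confirmed: 13.6 N with 0.1 mm of motion. I'll back off, rise, and travel to above the button.

```bash
python3 -m crank '[[[0,0,0],[0,3,0],0],[[0,0,0],[0,10,0],0],[[0,0,0],[0,20,0],0],[[0,0,0],[0,30,0],0],[[0,0,0],[0,33,-10],0],[[0,0,0],[0,33,-35],0],[[0,0,0],[0,33,-65],0],[[0,0,0],[0,33,-95],0],[[0,0,0],[0,33,-115],0],[[0,0,0],[0,33,-120],0]]'
python3 -m crank '[[[0,0,0],[0,-15,0],0],[[0,0,0],[0,-45,0],0],[[0,0,0],[0,-80,0],0],[[0,0,0],[0,-120,0],0],[[0,0,0],[0,-160,0],0],[[0,0,0],[0,-200,0],0],[[0,0,0],[0,-240,0],0],[[0,0,0],[0,-265,0],0],[[0,0,0],[0,-280,0],0],[[0,0,0],[0,-285,0],0]]'
python3 - <<'E'
from g import *
go(222,.1)
im=robot.snapshot('side'); cv2.imwrite('pics/s4.png',cv2.resize(im[120:320,170:400,::-1],None,fx=3,fy=3))
E
```

```text
time: 11.2
tool_pos: [0.5558, 0.0684, 0.1492]
eef_rot: [[-0.991, -0.134, 0.005], [-0.134, 0.991, -0.001], [-0.005, -0.001, -1.0]]
contact_force: [0.2, -0.2, -0.3]
opening: 0.0006
time: 12.2
tool_pos: [0.5922, -0.2155, 0.145]
eef_rot: [[-0.991, -0.132, -0.002], [-0.132, 0.991, 0.001], [0.002, 0.001, -1.0]]
contact_force: [0.1, -0.0, 0.6]
opening: 0.0008
t 12.2 along 222.8 lat -1.0 z 0.1450 yaw y 97.57 F [ 0.1 -0.   0.6] open 0.0008
shift mm [-1.   0.8 45. ] downness [-0.002  0.001 -1.   ]
```

View pics/s4.png

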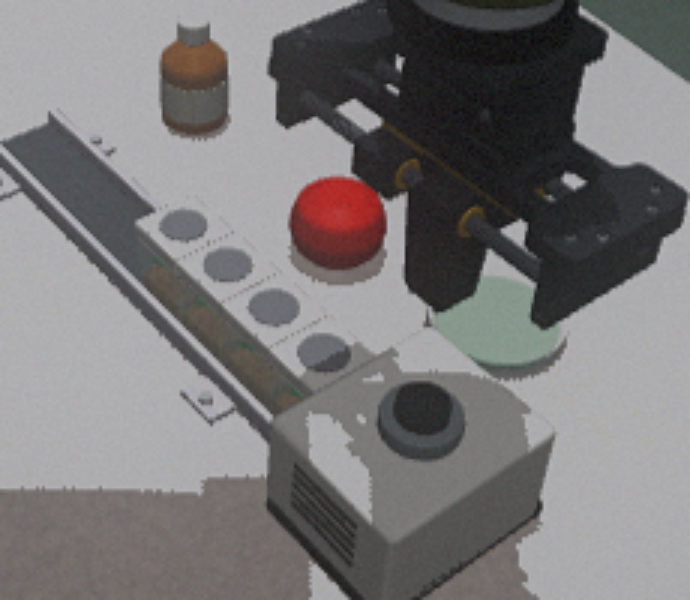

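The jars sit closed up against the reader and the fingers are above the button at (422,410). I'll go down to just above it and then creep with force feedback.

```bash
python3 -m crank '[[[0,0,0],[-1,1,5],0],[[0,0,0],[-1,1,12],0],[[0,0,0],[-1,1,20],0],[[0,0,0],[-1,1,27],0],[[0,0,0],[-1,1,33],0],[[0,0,0],[-1,1,37],0],[[0,0,0],[-1,1,39],0],[[0,0,0],[-1,1,40],0],[[0,0,0],[-1,1,40],0],[[0,0,0],[-1,1,40],0]]'
python3 -m crank '[[[0,0,0],[0,0,0.5],0],[[0,0,0],[0,0,1],0],[[0,0,0],[0,0,1.5],0],[[0,0,0],[0,0,2],0],[[0,0,0],[0,0,2.5],0],[[0,0,0],[0,0,3],0],[[0,0,0],[0,0,3.5],0],[[0,0,0],[0,0,4],0],[[0,0,0],[0,0,4.5],0],[[0,0,0],[0,0,5],0]]'
python3 -c "
from g import *
go(222,.1)"
```

```text
time: 13.25
tool_pos: [0.5937, -0.2131, 0.1066]
eef_rot: [[-0.991, -0.133, 0.0], [-0.133, 0.991, -0.0], [-0.0, -0.0, -1.0]]
contact_force: [0.3, 0.8, 0.1]
opening: 0.0005
time: 14.25
tool_pos: [0.5936, -0.213, 0.1013]
eef_rot: [[-0.991, -0.133, -0.0], [-0.133, 0.991, 0.0], [0.0, 0.0, -1.0]]
contact_force: [0.0, -0.2, -0.5]
opening: 0.0005
t 14.25 along 220.5 lat 0.8 z 0.1013 yaw y 97.65 F [ 0.  -0.2 -0.5] open 0.0005
shift mm [ 0.8 -1.5  1.3] downness [-0.  0. -1.]
```

```bash
python3 -m crank '[[[0,0,0],[0,-1,0.5],0],[[0,0,0],[0,-1,1],0],[[0,0,0],[0,-1,1.5],0],[[0,0,0],[0,-1,2],0],[[0,0,0],[0,-1,2.5],0],[[0,0,0],[0,-1,3],0],[[0,0,0],[0,-1,3.5],0],[[0,0,0],[0,-1,4],0],[[0,0,0],[0,-1,4.5],0],[[0,0,0],[0,-1,5],0]]'
python3 -m crank '[[[0,0,0],[0,0,0.5],0],[[0,0,0],[0,0,1],0],[[0,0,0],[0,0,1.5],0],[[0,0,0],[0,0,2],0],[[0,0,0],[0,0,2.5],0],[[0,0,0],[0,0,3],0],[[0,0,0],[0,0,3.5],0],[[0,0,0],[0,0,4],0],[[0,0,0],[0,0,4],0],[[0,0,0],[0,0,4],0]]'
```

```text
time: 15.25
tool_pos: [0.5938, -0.214, 0.0963]
eef_rot: [[-0.991, -0.133, -0.0], [-0.133, 0.991, 0.0], [0.0, 0.0, -1.0]]
contact_force: [-0.0, 0.4, -0.0]
opening: 0.0004
time: 16.25
tool_pos: [0.5938, -0.214, 0.0923]
eef_rot: [[-0.991, -0.133, 0.0], [-0.133, 0.991, -0.0], [-0.0, -0.0, -1.0]]
contact_force: [0.3, -0.8, -0.1]
opening: 0.0001
```

Still no contact at z = 0.092, so I continue down.

```bash
python3 -m crank '[[[0,0,0],[0,0,0.5],0],[[0,0,0],[0,0,1],0],[[0,0,0],[0,0,1.5],0],[[0,0,0],[0,0,2],0],[[0,0,0],[0,0,2.5],0],[[0,0,0],[0,0,3],0],[[0,0,0],[0,0,3],0],[[0,0,0],[0,0,3],0],[[0,0,0],[0,0,3],0],[[0,0,0],[0,0,3],0]]'
python3 -m crank '[[[0,0,0],[0,0,0.5],0],[[0,0,0],[0,0,1],0],[[0,0,0],[0,0,1.5],0],[[0,0,0],[0,0,2],0],[[0,0,0],[0,0,2.5],0],[[0,0,0],[0,0,3],0],[[0,0,0],[0,0,3],0],[[0,0,0],[0,0,3],0],[[0,0,0],[0,0,3],0],[[0,0,0],[0,0,3],0]]'
```

```text
time: 17.25
tool_pos: [0.5938, -0.214, 0.0893]
eef_rot: [[-0.991, -0.133, 0.0], [-0.133, 0.991, -0.0], [-0.0, -0.0, -1.0]]
contact_force: [-0.8, -0.4, 0.3]
opening: 0.0007
time: 18.25
tool_pos: [0.5938, -0.214, 0.0864]
eef_rot: [[-0.991, -0.133, 0.0], [-0.133, 0.991, -0.0], [-0.0, -0.0, -1.0]]
contact_force: [-0.4, 0.2, -0.5]
opening: 0.0004
```

```bash
python3 - <<'E'
from g import *
go(222,.1)
im=robot.snapshot('side'); cv2.imwrite('pics/s5.png',cv2.resize(im[190:310,240:400,::-1],None,fx=5,fy=5,interpolation=cv2.INTER_CUBIC))
E
```

```text
t 18.25 along 221.5 lat 0.8 z 0.0864 yaw y 97.66 F [-0.4  0.2 -0.5] open 0.0004
shift mm [  0.8  -0.5 -13.6] downness [ 0. -0. -1.]
```

View pics/s5.png

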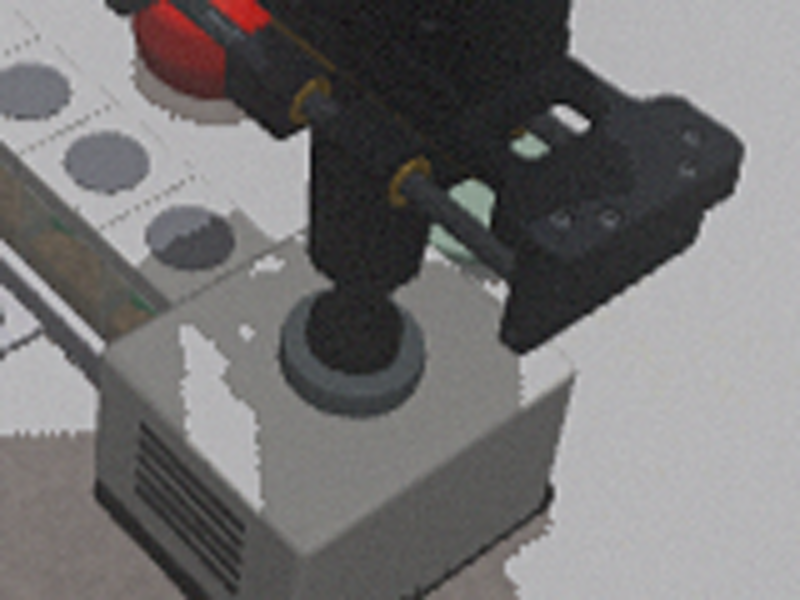

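The fingertip is still just above the button (black top at about (355,320), tip bottom at about (365,290)). I'll triangulate the button height from both cameras.

```bash
python3 - <<'E'
from g import *
n=np.array([-d[1],d[0]])
for z in (.078,.082,.086,.09,.094):
    a=bp('side',(311,256),z)[:2]; b=bp('top',(686/3.45+150,119/3.45+165),z)[:2]
    print(z,[(round((q-m)@d*1e3,1),round((q-m)@n*1e3,1)) for q in(a,b)])
print((pr('side',[.5938,-.214,.0864])-[240,190])*5)
E
python3 -m crank '[[[0,0,0],[0,-1,0.4],0],[[0,0,0],[0,-1,0.8],0],[[0,0,0],[0,-1,1.2],0],[[0,0,0],[0,-1,1.6],0],[[0,0,0],[0,-1,2],0],[[0,0,0],[0,-1,2],0],[[0,0,0],[0,-1,2],0],[[0,0,0],[0,-1,2],0],[[0,0,0],[0,-1,2],0],[[0,0,0],[0,-1,2],0]]'
```

```text
0.078 [(np.float64(211.6), np.float64(11.1)), (np.float64(224.5), np.float64(1.9))]
0.082 [(np.float64(214.0), np.float64(8.4)), (np.float64(223.3), np.float64(1.4))]
0.086 [(np.float64(216.3), np.float64(5.7)), (np.float64(222.2), np.float64(1.0))]
0.09 [(np.float64(218.6), np.float64(3.0)), (np.float64(221.0), np.float64(0.5))]
0.094 [(np.float64(221.0), np.float64(0.2)), (np.float64(219.8), np.float64(0.1))]
[355.09295252 346.4414365 ]
time: 19.3
tool_pos: [0.5939, -0.215, 0.0843]
eef_rot: [[-0.991, -0.133, 0.0], [-0.133, 0.991, 0.0], [-0.0, -0.0, -1.0]]
contact_force: [0.3, 1.4, 0.4]
opening: 0.0007
```

```bash
python3 -m crank '[[[0,0,0],[0,0,0.5],0],[[0,0,0],[0,0,1],0],[[0,0,0],[0,0,1.5],0],[[0,0,0],[0,0,2],0],[[0,0,0],[0,0,2],0],[[0,0,0],[0,0,2],0],[[0,0,0],[0,0,2],0],[[0,0,0],[0,0,2],0],[[0,0,0],[0,0,2],0],[[0,0,0],[0,0,2],0]]'
```

```text
time: 20.3
tool_pos: [0.5939, -0.215, 0.0823]
eef_rot: [[-0.991, -0.133, 0.0], [-0.133, 0.991, -0.0], [-0.0, -0.0, -1.0]]
contact_force: [0.0, 0.8, -0.6]
opening: 0.0003
```

```bash
python3 - <<'E'
from g import *
go(222,.1)
im=robot.snapshot('wrist'); cv2.imwrite('pics/w1.png',np.clip(im[:,:,::-1].astype(float)*1.6,0,255).astype(np.uint8))
p=robot.camera_params('wrist');print(p['K'],np.round(p['tool_from_camera'],3).tolist())
E
```

```text
t 20.3 along 222.5 lat 0.8 z 0.0823 yaw y 97.66 F [ 0.   0.8 -0.6] open 0.0003
shift mm [  0.8   0.5 -17.7] downness [ 0. -0. -1.]
[[297.31863964   0.         253.95992421]
 [  0.         297.31863964 187.33029709]
 [  0.           0.           1.        ]] [[0.0, -0.958, -0.287, 0.075], [1.0, 0.0, -0.0, -0.0], [0.0, -0.287, 0.958, -0.178], [0.0, 0.0, 0.0, 1.0]]
```

View pics/w1.png

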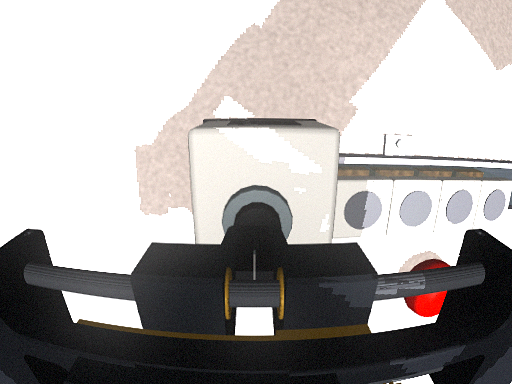

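The wrist view shows the fingertips centred over the button, with the ring at about (257,215). Alignment is fine, so I keep going down with force watching.

```bash
python3 -m crank '[[[0,0,0],[0,0,0.5],0],[[0,0,0],[0,0,1],0],[[0,0,0],[0,0,1.5],0],[[0,0,0],[0,0,2],0],[[0,0,0],[0,0,2.5],0],[[0,0,0],[0,0,2.5],0],[[0,0,0],[0,0,2.5],0],[[0,0,0],[0,0,2.5],0],[[0,0,0],[0,0,2.5],0],[[0,0,0],[0,0,2.5],0]]'
```

```text
time: 21.35
tool_pos: [0.5939, -0.215, 0.0798]
eef_rot: [[-0.991, -0.133, 0.0], [-0.133, 0.991, -0.0], [-0.0, -0.0, -1.0]]
contact_force: [0.2, 0.7, 0.3]
opening: 0.0003
```

```bash
python3 -m crank '[[[0,0,0],[0,0,0.5],0],[[0,0,0],[0,0,1],0],[[0,0,0],[0,0,1.5],0],[[0,0,0],[0,0,2],0],[[0,0,0],[0,0,2.5],0],[[0,0,0],[0,0,3],0],[[0,0,0],[0,0,3],0],[[0,0,0],[0,0,3],0],[[0,0,0],[0,0,3],0],[[0,0,0],[0,0,3],0]]'
python3 - <<'E'
from g import *
go(222,.1); o=robot.observe(); print(np.round(o['moment'],2))
im=robot.snapshot('side'); cv2.imwrite('pics/s6.png',cv2.resize(im[190:310,240:400,::-1],None,fx=5,fy=5,interpolation=cv2.INTER_CUBIC))
E
```

```text
time: 22.35
tool_pos: [0.5939, -0.215, 0.0768]
eef_rot: [[-0.991, -0.133, 0.0], [-0.133, 0.991, -0.0], [-0.0, -0.0, -1.0]]
contact_force: [-0.5, 0.0, -0.3]
opening: 0.0006
t 22.35 along 222.5 lat 0.8 z 0.0768 yaw y 97.66 F [-0.5  0.  -0.3] open 0.0006
shift mm [  0.8   0.5 -23.2] downness [ 0. -0. -1.]
[0.1  0.05 0.01]
```

View pics/s6.png

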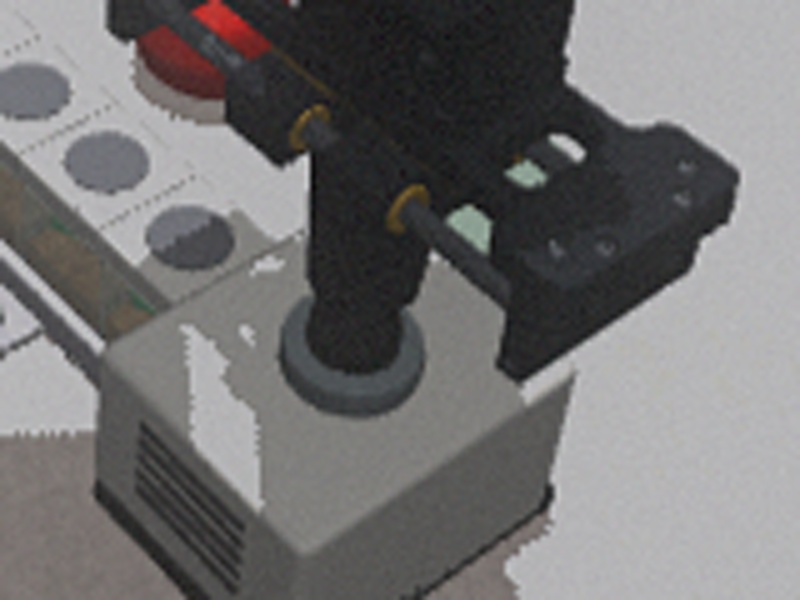

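The finger bottom still appears a few mm above the button top and the button is undepressed, so I continue downward in small steps.

```bash
python3 -m crank '[[[0,0,0],[0,0,0.5],0],[[0,0,0],[0,0,1],0],[[0,0,0],[0,0,1.5],0],[[0,0,0],[0,0,2],0],[[0,0,0],[0,0,2.5],0],[[0,0,0],[0,0,3],0],[[0,0,0],[0,0,3.5],0],[[0,0,0],[0,0,4],0],[[0,0,0],[0,0,4],0],[[0,0,0],[0,0,4],0]]'
```

```text
time: 23.4
tool_pos: [0.5939, -0.215, 0.0728]
eef_rot: [[-0.991, -0.133, 0.0], [-0.133, 0.991, 0.0], [-0.0, -0.0, -1.0]]
contact_force: [-1.0, 0.5, 0.3]
opening: 0.0006
```

```bash
python3 -m crank '[[[0,0,0],[0,0,0.5],0],[[0,0,0],[0,0,1],0],[[0,0,0],[0,0,1.5],0],[[0,0,0],[0,0,2],0],[[0,0,0],[0,0,2.5],0],[[0,0,0],[0,0,3],0],[[0,0,0],[0,0,3.5],0],[[0,0,0],[0,0,4],0],[[0,0,0],[0,0,4],0],[[0,0,0],[0,0,4],0]]'
python3 - <<'E'
from g import *
go(222,.1); print(np.round(robot.observe()['effort'],2))
im=robot.snapshot('side'); cv2.imwrite('pics/s7.png',cv2.resize(im[190:310,240:400,::-1],None,fx=5,fy=5,interpolation=cv2.INTER_CUBIC))
E
```

```text
time: 24.4
tool_pos: [0.5939, -0.215, 0.0688]
eef_rot: [[-0.991, -0.133, 0.0], [-0.133, 0.991, -0.0], [-0.0, -0.0, -1.0]]
contact_force: [-0.4, -0.4, -0.7]
opening: 0.0001
t 24.4 along 222.5 lat 0.8 z 0.0688 yaw y 97.66 F [-0.4 -0.4 -0.7] open 0.0001
shift mm [  0.8   0.5 -31.2] downness [ 0. -0. -1.]
[ 0.000e+00 -5.346e+01 -2.326e+01 -5.000e-02  5.000e-02  0.000e+00]
```

View pics/s7.png

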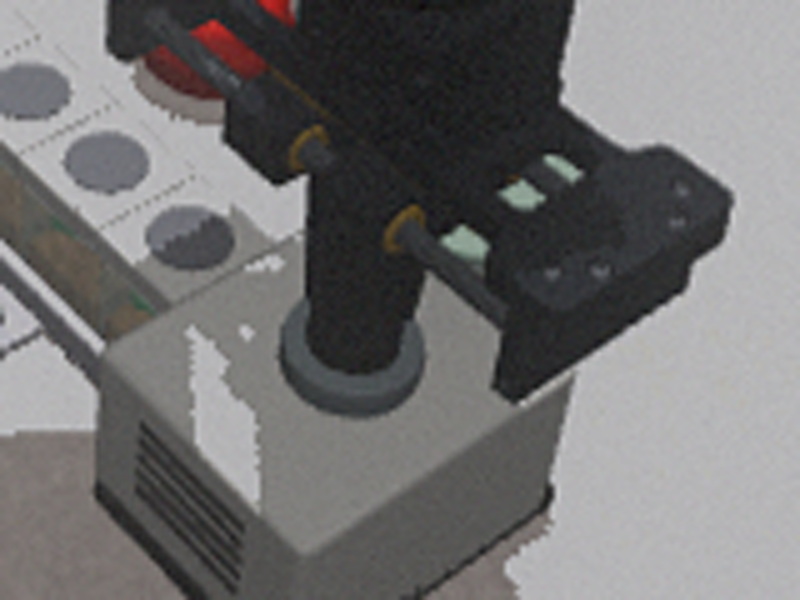

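The fingertips are now over or at the button top. Next comes another 5 mm down.

```bash
python3 -m crank '[[[0,0,0],[0,0,0.6],0],[[0,0,0],[0,0,1.2],0],[[0,0,0],[0,0,1.8],0],[[0,0,0],[0,0,2.4],0],[[0,0,0],[0,0,3],0],[[0,0,0],[0,0,3.5],0],[[0,0,0],[0,0,4],0],[[0,0,0],[0,0,4.5],0],[[0,0,0],[0,0,5],0],[[0,0,0],[0,0,5],0]]'
```

```text
time: 25.45
tool_pos: [0.5939, -0.215, 0.0639]
eef_rot: [[-0.991, -0.133, 0.0], [-0.133, 0.991, -0.0], [-0.0, -0.0, -1.0]]
contact_force: [-1.0, -0.1, 2.5]
opening: 0.0005
```

Contact: Fz is 2.5 N. I'll press through and hold.

```bash
python3 -m crank '[[[0,0,0],[0,0,0.6],0],[[0,0,0],[0,0,1.2],0],[[0,0,0],[0,0,1.8],0],[[0,0,0],[0,0,2.4],0],[[0,0,0],[0,0,3],0],[[0,0,0],[0,0,3.5],0],[[0,0,0],[0,0,4],0],[[0,0,0],[0,0,4.3],0],[[0,0,0],[0,0,4.5],0],[[0,0,0],[0,0,4.5],0]]'
```

```text
time: 26.45
tool_pos: [0.5939, -0.215, 0.0594]
eef_rot: [[-0.991, -0.133, 0.0], [-0.133, 0.991, -0.0], [-0.0, -0.0, -1.0]]
contact_force: [-1.9, 0.7, 4.8]
opening: 0.0002
```

```bash
python3 -m crank '[[[0,0,0],[0,0,0.5],0],[[0,0,0],[0,0,1],0],[[0,0,0],[0,0,1.5],0],[[0,0,0],[0,0,2],0],[[0,0,0],[0,0,2.4],0],[[0,0,0],[0,0,2.7],0],[[0,0,0],[0,0,3],0],[[0,0,0],[0,0,3],0],[[0,0,0],[0,0,3],0],[[0,0,0],[0,0,3],0]]'
```

```text
time: 27.45
tool_pos: [0.5941, -0.2151, 0.0587]
eef_rot: [[-0.991, -0.134, 0.001], [-0.134, 0.991, -0.001], [-0.001, -0.001, -1.0]]
contact_force: [-7.6, 4.1, 20.8]
opening: 0.0003
```

Hard stop: 20.8 N after about 6 mm of sprung travel, so the button is fully down. I'll release, rise and clear out.

```bash
python3 -m crank '[[[0,0,0],[0,0,-3],0],[[0,0,0],[0,0,-8],0],[[0,0,0],[0,0,-18],0],[[0,0,0],[0,0,-35],0],[[0,0,0],[0,0,-55],0],[[0,0,0],[0,0,-80],0],[[0,0,0],[0,0,-105],0],[[0,0,0],[0,0,-125],0],[[0,0,0],[0,0,-135],0],[[0,0,0],[0,0,-140],0]]'
python3 -m crank '[[[0,0,0],[10,0,0],0],[[0,0,0],[30,0,0],0],[[0,0,0],[55,0,0],0],[[0,0,0],[80,0,0],0],[[0,0,0],[105,0,0],0],[[0,0,0],[125,0,0],0],[[0,0,0],[140,0,0],0],[[0,0,0],[147,0,0],0],[[0,0,0],[150,0,0],0],[[0,0,0],[150,0,0],0]]'
python3 - <<'E'
from g import *
go(222,.1)
n=np.array([-d[1],d[0]])
for c in('top','side'):
    im=robot.snapshot(c); cv2.imwrite(f'pics/{c}9.png',im[:,:,::-1])
    for t in ['jar1','reagent','tomato','dish']: print(c,t,[(np.round(q['centre'],3).tolist(),round((np.array(q['centre'])[:2]-m)@d*1e3),round(q['conf'],2)) for q in robot.search_frame(c,t)])
a=cv2.imread('pics/top9.png')[165:250,150:380]; b=cv2.imread('pics/side9.png')[140:320,150:390]
f=lambda x:cv2.resize(np.clip(x.astype(float)*1.5,0,255).astype(np.uint8),(790,int(790*x.shape[0]/x.shape[1])))
v=np.vstack([f(a),f(b)]); v=cv2.resize(v,None,fx=590/v.shape[0],fy=590/v.shape[0]); cv2.imwrite('pics/end.png',v); print(v.shape)
E
```

```text
time: 28.45
tool_pos: [0.594, -0.215, 0.1969]
eef_rot: [[-0.991, -0.133, 0.001], [-0.133, 0.991, -0.0], [-0.001, -0.0, -1.0]]
contact_force: [0.8, 0.4, -0.4]
opening: 0.0003
time: 29.45
tool_pos: [0.4453, -0.2349, 0.1961]
eef_rot: [[-0.991, -0.133, -0.0], [-0.133, 0.991, 0.0], [0.0, 0.0, -1.0]]
contact_force: [-0.5, -0.7, 0.7]
opening: 0.0005
t 29.45 along 222.4 lat -149.1 z 0.1961 yaw y 97.65 F [-0.5 -0.7  0.7] open 0.0005
shift mm [-149.1    0.5   96. ] downness [-0.  0. -1.]
top jar1 [([0.575, -0.095, 0.068], 101, 0.92), ([0.584, -0.138, 0.071], 145, 0.89), ([0.57, -0.043, 0.065], 49, 0.83), ([0.565, 0.0, 0.068], 6, 0.59)]
top reagent [([0.659, 0.178, 0.058], -158, 0.89)]
top tomato [([0.675, -0.003, 0.048], 24, 0.65)]
top dish [([0.726, -0.116, 0.016], 142, 0.74)]
side jar1 [([0.571, -0.15, 0.067], 155, 0.56)]
side reagent []
side tomato [([0.686, -0.003, 0.058], 25, 0.64)]
side dish [([0.731, -0.122, 0.014], 148, 0.88)]
(590, 528, 3)
```

View pics/end.png

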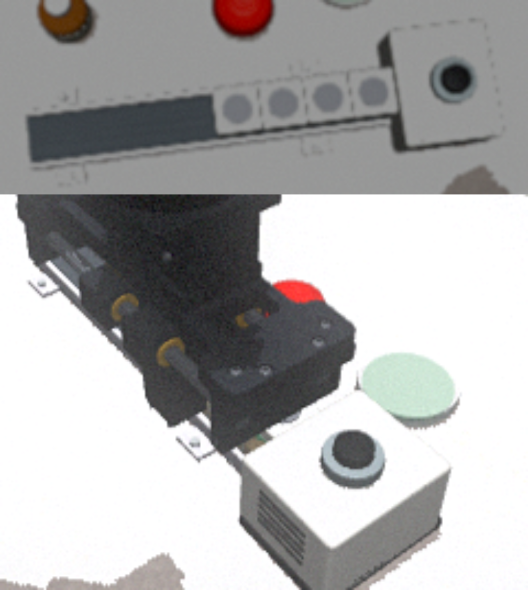

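The top view shows the four lids in a touching row at (237,107) to (373,90) against the reader. The button is proud again at (455,78), the bystanders haven't moved, and the arm is clear. Handing in.

```bash
python3 -c "
from station import robot
print(robot.finish_job(), robot.observe()['time'])"
```

```text
the job is handed in; nothing more can be done
the job is handed in; nothing more can be done
```

I pushed the four jars home as one train, pressed and released the start button, and handed the job in at about 29.9 s of the 42 s allowed. No verdict is reported.

- **Pushing:** I pushed only on jar 4, with closed fingers. The push force stayed near 4 N, then climbed to 13.6 N with only 0.1 mm of motion, so jar 1 was against the window.
- **Button:** the fingers met spring resistance (2.5 to 4.8 N) over about 6 mm. They then hit a hard stop at 20.8 N, and I let go and moved away.
- **Final checks:** the top view shows the four jars upright, touching and against the reader. The detected lid centres lie 6, 49, 101 and 145 mm along the fitted track axis, within about 5 mm of their expected places. The button is up, and the wrist force is about zero, within sensor noise.
- **Bystanders:** bottle, tomato and dish were found within about 4 mm of their starting positions in the top view. The side camera put the tomato about 26 mm from where it first saw it. In that picture the arm was partly hiding the tomato, so I trusted the top view.

**Disagreements:**
- The fingertips touched the button with the reported TCP about 28 mm below the triangulated button top (z 0.064 against about 0.093). The tips seem to sit higher than the stated TCP, so the jars were pushed nearer their lids than I planned; they stayed upright.
- The side camera's final view of the jars was mostly blocked by the arm, so the end state rests on the top view.
- I viewed 12 pictures, two over the budget of 10.

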